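Bleed the capacitors through the amplifier's guard window

ROBOT

A 6-joint arm with a two-finger parallel gripper is mounted at the origin on the work surface. World frame = base frame: x ahead of the robot, y to its left, z up, the work surface at z = 0. Lengths are in mm, angles in rad, forces in N, time in s.
With the tool pointing down it reaches from about 275 to 1000 mm from the base axis. Payload 8.4 kg.
Tool frame: the origin (TCP) lies at the very end of the fingers, on their centre line; the grasp point (between the pads) lies r.hold_point_z behind it (r.hold_point_z is the distance from the TCP to the grasp point, in mm); x points along the fingers, z is the direction in which the jaws open and shut, and the axes are right-handed (so a half turn about x gives the same grasp; the last joint's range is limited). The gripper opens to 85 mm and grips with 20 to 120 N. Pads are 22 mm wide; open, the fingers measure 114 mm over their backs; the gripper's body (76 mm by 85 mm) begins 54 mm behind the grasp point. The pads swing forward as they close: fully open they stand 13 mm farther back than shut.
Start: joints at [1.346, 0.353, 1.633, -0, 1.155, -0.002], TCP at [138.099, 609.554, 231.281] pointing down, gripper open.
Joint ranges: [-2.63, 2.63], [-0.92, 2.1], [0.06, 2.66], [-1.3, 4.44], [0, 2.69], [-3.02, 3.02]. Speed limits (rad/s): [2.22, 2.22, 2.79, 3.14, 3.14, 3.14].

INTERFACE

Orientations are given as [roll, pitch, yaw] about the fixed x, y, z axes, in that order (R = Rz(yaw) Ry(pitch) Rx(roll)).
In Python, from rig import r gives the robot as it stands.
- The arm moves only by the tool jog_arm, never from a script. Its argument "series" is a list of rows, each a list of 7 numbers: the turn, a rotation vector about the tool's x, y, z in degrees, then the shift along the tool's x, y, z in cm, then the opening, from 0 (shut) to 1 (fully open). In form: [[wx, wy, wz, tx, ty, tz, fingers], ...]. A call has 1 to 20 rows; each row shifts and turns the commanded pose from where the row before left it, along the tool's axes as they then stand; what a row does not reach is not made up. A row lasts 1/10 s, in which the tool goes at most 50 mm and 8.59 degrees, less where a joint would pass 70% of its speed; a pose out of reach is approached as far as the arm can. A call with a gripper value outside its range is refused whole. The fingers move at their own pace and stop on an object; "force" is the grip in N (left out, the last holds). Time passes only in rows, so rows that do not move let the fingers close. It gives the time, the measured TCP pose, the force and the opening at its end, in the units of the state.
- r.sense(): the state, without advancing time (a new reading comes with each control period).
- r.grab_frame(name): name is "scene" or "top"; returns (picture, depth): 384x512x3 uint8, red, green, blue; 384x512 float32, mm along the optical axis (not along the pixel's ray), 0 where there is no reading.
- r.get_calibration(name): a dict with "mtx" (3x3 intrinsics, pixels), "position" and "rotation" of the camera in the world. Camera axes: x right, y down, z forward; pixel columns grow to the right and rows downward; lengths in mm; the calibration is good to about 2 mm. A picture is of the moment at which its call begins. get_calibration takes no time and is no camera call.
- r.sign_off(): hands the job in, once; it reports no verdict.
The state is a dict: "clock": time; "qpos": joint angles; "qvel": joint speeds; "joint_efforts": joint torques, N m; "eef_pos": TCP position; "tcp_rot": TCP orientation; "contact_force": force on the tool from outside, world axes, zero at the start; "wrist_torque": the same for the moment, N m; "opening": opening from 0.0 (shut) to 1.0 (fully open).
Only numpy, scipy, OpenCV 4.12 (cv2) and the standard library are available. Lean on these libraries where they do the work, as an engineer would, in place of code of your own. Each camera call takes 0.05 s, during which the arm holds its last target.

TASK

The opened amplifier has a yellow guard plate with two windows, and under each window a sprung bleed lever. With the closed fingertips reach through the window over the red lever, press the red lever fully down, keep it fully down for at least two seconds without a break, then come out again and let it spring back up. Do not touch the amplifier or its guard with the robot at any time, do not press the blue lever, and leave the other things on the bench where they are; nothing is to be picked up.

Things in the scene. Friction and masses are not known exactly. Their poses are not given: they have to be found in the camera images.
- amp: Opened amplifier with its yellow guard plate, fixed; the robot must not touch it. Origin: centre of its footprint on the bench; x away from its silver face plate, y to its left, z up. 180 (x) x 300 (y) mm; face plate on the -x side, 320 wide, knobs out to x = -113. Guard: a level plate 4 thick, top 84 mm above the bench (screw heads 2 higher), with two windows; nothing stands above it.
- window_left (a point): Centre of the guard window on the amplifier's +y side, 70 mm from its middle, at the guard's top face; axes as the amplifier's. The opening is 110 mm along x by 96 mm along y; a 44 mm bar parts the two windows. Either lever may be under it.
- window_right (a point): The same for the window on the amplifier's -y side.
- red_bar (a point): Centre of the red lever's grip bar: level, round, 18 mm thick, 46 long, along the amplifier's y, on a 55 mm steel arm to a hinge on its +x side. It lies within about 6 mm of its window's centre (in x and y). Its top, 9 mm above this point, is about 12 mm below the guard's top when up. It falls about 22 mm to its stop, shifting under 2 mm along x; the point moves with it.
- blue_bar (a point): The same for the blue lever, which lies under the other window and must not be pressed.
- red_lever (a joint): Angle of the red lever: 0 when up (its rest), 0.40 rad fully down on its stop. A spring returns it: at the bar about 3 N to start it and 6 N at the stop. It does not latch.
- blue_lever (a joint): Angle of the blue lever, the same; it is to stay up at 0.
- meter_grey_mid (a point): Middle of a hand-held multimeter lying on its back, yellow shell and grey face, 150 x 75 x 41 mm, long along its x; bystander.
- meter_black_mid (a point): Middle of a hand-held multimeter lying on its back, black with a yellow dial, 150 x 75 x 41 mm, long along its x; bystander.
- cap_can_mid (a point): Middle of a blue capacitor can standing upright, 35 mm across and 62 mm tall, beside the amplifier; bystander.
- reel_mid (a point): Middle of an orange solder reel standing on its flange, 54 mm across and 41 mm tall, beside the amplifier; bystander.
- spare_knob_mid (a point): Middle of a loose aluminium knob on the bench, 40 mm across and 20 mm tall; bystander.
- screwdriver_grip (a point): Handle of a screwdriver lying on the bench beyond the amplifier; bystander.
- brush_grip (a point): Handle of a small brush lying on the bench, ahead of the robot to its left; bystander.

How it is judged (in metres and radians):
On the way:
1. the red lever is pressed fully down by the fingers and kept there for two seconds (value of joint red_lever above 0.34 rad and contact force between the fingers and red_lever above 0.5 N), for 2 s.
At the end, for the whole second after the job is handed in: The red lever, having been held within 0.06 rad of its stop for 2 s, is back up (under 0.05 rad), the blue lever is up (under 0.05 rad), and every bystander is within 15 mm of where it stood (value of joint each of red_lever, blue_lever below 0.05 rad and distance of each of meter_grey_mid, meter_black_mid, cap_can_mid, reel_mid, spare_knob_mid, screwdriver_grip, brush_grip from where it was at the start of the episode below 0.015 m); the robot touches nothing.
It fails at once if the robot touches the amplifier or its guard (over 0.5 N) (contact force between any of the fingers, the arm and amp above 0.5 N).
It fails at once if the blue lever is pressed (over 0.08 rad) (value of joint blue_lever above 0.08 rad).
It fails at once if a bystander is lifted, carried or pushed away (over 15 mm) (distance of any of meter_grey_mid, meter_black_mid, cap_can_mid, reel_mid, spare_knob_mid, screwdriver_grip, brush_grip from where it was at the start of the episode above 0.015 m).
It also fails if it takes over 35 s, if anything falls off the work surface, if the arm or the gripper's body presses on something with over 40 N, if the wrist force passes 120 N, or if a joint passes its speed limit or range.

## Working session

There is one attempt and no reset: what is moved stays moved. The work goes in short steps, Python scripts to look and compute and a tool call to move; the robot and the scene stay as the last step left them, time stands still between calls to the robot, and variables do not carry over. Pictures are saved under pics/ and viewed, and the job is handed in when it is done.

Besides the shell and the picture viewer there is one more tool, called after "Call:" as name([rows], argument=value, ...), one row to a line, values as JSON. jog_arm: Moves the arm, as the interface text tells. Its arguments: {"type":"object","properties":{"series":{"type":"array"},"force":{"type":"number"}},"required":["series"]}

```bash
mkdir -p pics; ls; python3 - <<'E'
from rig import r
import cv2,numpy as np
s=r.sense(); print(s)
for n in("scene","top"):
    p,d=r.grab_frame(n); np.savez(f"pics/{n}.npz",p=p,d=d); cv2.imwrite(f"pics/{n}0.png",p[...,::-1])
    print(n,r.get_calibration(n))
E
```

```text
pics
{'clock': 0.0, 'qpos': array([ 1.34561297e+00,  3.53659516e-01,  1.63412589e+00, -8.03044241e-07,
        1.15518724e+00, -2.38691896e-03]), 'qvel': array([ 0.00136363, -0.00072014,  0.0010661 ,  0.00058135, -0.00191847,
       -0.00014246]), 'joint_efforts': array([ 8.11595019e-04, -6.05266070e+01, -3.42067623e+01,  1.63537861e-04,
        9.59754456e-03, -1.76651815e-05]), 'eef_pos': array([137.98648697, 609.09804195, 230.55810518]), 'tcp_rot': array([ 3.13973779,  1.56941634, -1.79544731]), 'contact_force': array([-0.1437626 , -1.45343451,  0.13836825]), 'wrist_torque': array([ 0.01469736,  0.04578857, -0.01668957]), 'opening': 0.996228214163723}
scene {'mtx': array([[370.55795706,   0.        , 253.00551323],
       [  0.        , 370.55795706, 190.11081254],
       [  0.        ,   0.        ,   1.        ]]), 'position': array([1348.97861251, -135.47431948,  805.83844467]), 'rotation': array([-2.27817454, -0.00758938,  1.43162425])}
top {'mtx': array([[429.62596166,   0.        , 256.22747111],
       [  0.        , 429.62596166, 181.43243003],
       [  0.        ,   0.        ,   1.        ]]), 'position': array([ 281.24222312,    2.2174906 , 1286.71860701]), 'rotation': array([-2.95296195, -0.01237152, -1.564152  ])}
```

View pics/scene0.png

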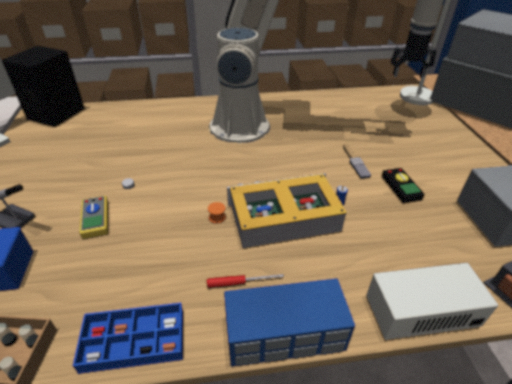

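View pics/top0.png

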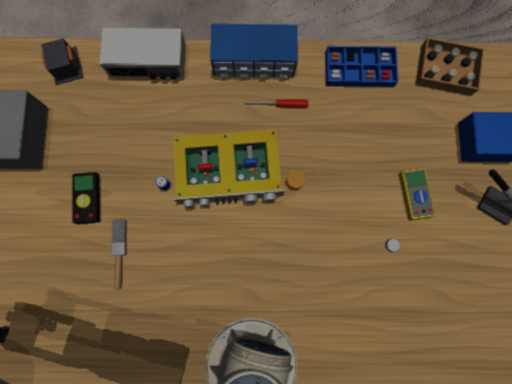

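The top view shows the amplifier at about (228,165) px with its face plate towards the robot. The red lever is in the left (+y) window at about (205,167), and the blue one in the right window at about (250,160). The can and the reel stand on either side. Next I'll measure these.

```bash
cat > h.py <<'E'
import numpy as np,cv2
from scipy.spatial.transform import Rotation as Ro
from rig import r
def cam(n):
    c=r.get_calibration(n); return c["mtx"],np.array(c["position"]),Ro.from_euler('xyz',c["rotation"]).as_matrix()
def onplane(n,uv,z):
    K,P,R=cam(n); uv=np.atleast_2d(uv).astype(float)
    d=(R@np.linalg.inv(K)@np.c_[uv,np.ones(len(uv))].T).T
    return P+d*((z-P[2])/d[:,2])[:,None]
def cloud(n,d):
    K,P,R=cam(n); v,u=np.indices(d.shape)
    q=np.stack([(u-K[0,2])/K[0,0]*d,(v-K[1,2])/K[1,1]*d,d],-1)
    return q@R.T+P
E
python3 - <<'E'
from h import *
for n,(x0,x1,y0,y1) in {"top":(165,290,120,210),"scene":(220,360,165,250)}.items():
    z=np.load(f"pics/{n}.npz");p,d=z["p"],z["d"]
    hsv=cv2.cvtColor(p,cv2.COLOR_RGB2HSV)
    box=np.zeros(d.shape,bool);box[y0:y1,x0:x1]=1
    C=cloud(n,d)
    yel=cv2.inRange(hsv,(20,140,90),(33,255,255)).astype(bool)&box
    red=((hsv[...,0]<6)|(hsv[...,0]>174))&(hsv[...,1]>150)&(hsv[...,2]>80)&box
    blu=cv2.inRange(hsv,(105,140,60),(125,255,255)).astype(bool)&box
    print(n,"yel z",np.percentile(C[yel][:,2],[5,50,95]))
    cs,h=cv2.findContours(yel.astype(np.uint8),cv2.RETR_CCOMP,cv2.CHAIN_APPROX_NONE)
    for c,hh in zip(cs,h[0]):
        if cv2.contourArea(c)<150: continue
        rc=cv2.minAreaRect(c); b=cv2.boxPoints(rc)
        w=onplane(n,b,84); m=w.mean(0)
        print("hole" if hh[3]>=0 else "outer",rc[0],m.round(1),"sides",np.linalg.norm(w[1]-w[0]).round(1),np.linalg.norm(w[2]-w[1]).round(1),"dirs",np.degrees(np.arctan2(*(w[1]-w[0])[1::-1])).round(1),np.degrees(np.arctan2(*(w[2]-w[1])[1::-1])).round(1))
    for k,mm in(("red",red),("blue",blu)):
        cc=cv2.connectedComponentsWithStats(mm.astype(np.uint8))
        for i in range(1,cc[0]):
            if cc[2][i,4]>12: 
                s=cc[1]==i
                print(k,cc[2][i],cc[3][i],"depth med",np.median(C[s],0).round(1),"plane72",onplane(n,cc[3][i],70).round(1))
    s=2 if n=="scene" else 3
    cv2.imwrite(f"pics/{n}_crop.png",cv2.resize(p[y0-10:y1+10,x0-20:x1+20,::-1],None,fx=4,fy=4,interpolation=cv2.INTER_CUBIC))
E
```

```text
top yel z [77.53600647 83.67651859 87.60696971]
outer (226.08822631835938, 162.64706420898438) [566.4  75.4  84. ] sides 311.0 180.5 dirs -84.8 -175.9
hole (202.21961975097656, 165.1726531982422) [557.5 144.   84. ] sides 101.9 117.5 dirs -86.3 -175.8
hole (250.8241729736328, 161.38966369628906) [570.    4.8  84. ] sides 101.0 116.6 dirs -84.5 -175.3
red [198 163  14   6  68] [204.61764706 165.91176471] depth med [558.  137.6  70.5] plane72 [[558.1 138.6  70. ]]
blue [243 159  15   6  72] [249.90277778 161.18055556] depth med [573.5   7.3  70.1] plane72 [[573.4   7.5  70. ]]
scene yel z [80.56473731 83.53185108 85.78705907]
outer (287.9356689453125, 200.58819580078125) [566.8  86.4  84. ] sides 353.1 195.2 dirs 96.3 -12.6
hole (262.83203125, 203.07598876953125) [571.4   7.8  84. ] sides 114.2 125.5 dirs 98.1 -4.3
hole (308.6399841308594, 196.47999572753906) [560.9 146.4  84. ] sides 124.1 123.3 dirs 94.9 -11.4
red [300 198  13   6  54] [305.40740741 200.05555556] depth med [563.  140.6  69.1] plane72 [[562.6 137.4  70. ]]
blue [338 192   7  10  40] [341.3   195.625] depth med [531.6 262.3  46.3] plane72 [[557.3 249.6  70. ]]
blue [257 205  14   7  51] [263.2745098  207.92156863] depth med [580.1   9.7  69.9] plane72 [[579.8   7.9  70. ]]
```

```bash
python3 -c "
import cv2
for n in('top','scene'): print(cv2.imread(f'pics/{n}_crop.png').shape)"
```

```text
(440, 660, 3)
(420, 720, 3)
```

View pics/top_crop.png

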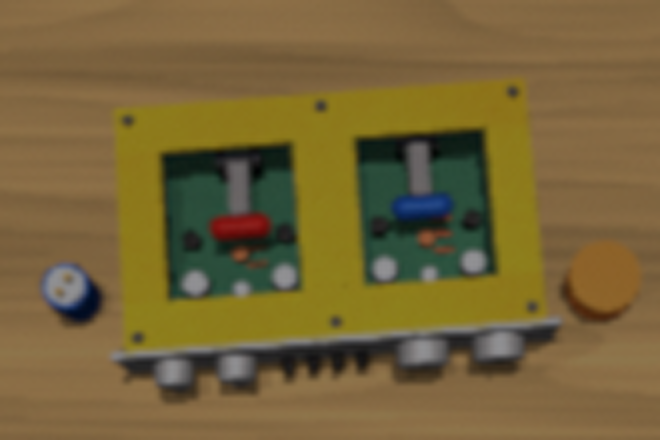

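View pics/scene_crop.png

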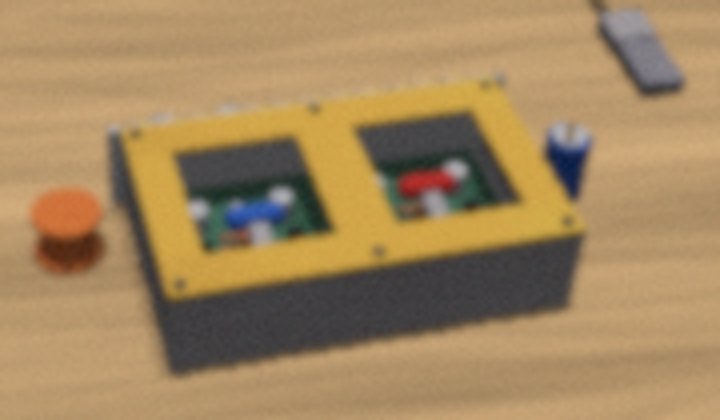

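```bash
python3 - <<'E'
from h import *
s=r.sense(); R=Ro.from_euler('xyz',s["tcp_rot"]).as_matrix(); print(R.round(3),r.hold_point_z,s["clock"])
t=np.array([560,138,180]); print((R.T@(t-s["eef_pos"])).round(1))
# amp y-axis
a=np.radians(5); y=np.array([-np.sin(a),np.cos(a),0])
for ax in(1,2): print(ax, np.degrees(np.arctan2(R[1,ax],R[0,ax])))
# window centre from edge midpoints of hole contours, scene: 4-pt approx
for n,(x0,x1,y0,y1) in {"top":(165,290,120,210),"scene":(220,360,165,250)}.items():
    z=np.load(f"pics/{n}.npz");p=z["p"];hsv=cv2.cvtColor(p,cv2.COLOR_RGB2HSV)
    yel=cv2.inRange(hsv,(20,140,90),(33,255,255)); m=np.zeros_like(yel); m[y0:y1,x0:x1]=yel[y0:y1,x0:x1]
    cs,h=cv2.findContours(m,cv2.RETR_CCOMP,cv2.CHAIN_APPROX_NONE)
    for c,hh in zip(cs,h[0]):
        if hh[3]<0 or cv2.contourArea(c)<150: continue
        M=np.float32(onplane(n,c[:,0],84)[:,:2]); rc=cv2.minAreaRect(M)
        mo=cv2.moments(M[:,None]); print(n,rc,"centroid",mo['m10']/mo['m00'],mo['m01']/mo['m00'])
E
```

```text
[[-0.    -0.975  0.221]
 [-0.001  0.221  0.975]
 [-1.    -0.    -0.001]] 18.700000000000003 0.1
[  51.1 -515.7 -366.2]
1 167.23553242673427
2 77.23553207510896
top ((557.2901611328125, 144.03262329101562), (117.19607543945312, 100.82547760009766), 5.094983100891113) centroid 558.4347408481262 144.30347432359724
top ((569.9649658203125, 4.820529937744141), (116.42426300048828, 100.24371337890625), 5.143277645111084) centroid 570.6113203680691 4.83324511276896
scene ((572.6260375976562, 5.156803131103516), (121.14777374267578, 103.71541595458984), 1.6605380773544312) centroid 571.8511493661694 5.427717544395231
scene ((561.1010131835938, 144.19264221191406), (117.30577087402344, 102.97547149658203), 4.889670372009277) centroid 559.5956331431656 144.84873353370756
```

Call:
jog_arm([
  [0,0,0,0,-1.6,-1.1,0],
  [0,0,0,0,-3,-2.1,0],
  [0,0,0,0,-3,-2.1,0],
  [0,0,0,0,-3,-2.1,0],
  [0,0,0,0,-3,-2.1,0],
  [0,0,0,0,-3,-2.1,0],
  [0,0,0,0,-3,-2.1,0],
  [0,0,0,0,-3,-2.1,0],
  [0,0,0,0,-3,-2.1,0],
  [0,0,0,0,-3,-2.1,0],
  [0,0,0,0,-3,-2.1,0],
  [0,0,0,0,-3,-2.1,0],
  [0,0,0,0,-3,-2.1,0],
  [0,0,0,0,-3,-2.1,0],
  [0,0,0,0,-3,-2.1,0],
  [0,0,0,0,-3,-2.1,0],
  [0,0,0,0,-3,-2.1,0],
  [0,0,0,0,-2,-1.9,0],
], force=40)

```text
clock: 1.9
eef_pos: [561.4, 135.9, 231.1]
tcp_rot: [-2.707, 1.57, -1.359]
contact_force: [0.2, -0.3, 0.2]
opening: -0.003
```

Call:
jog_arm([
  [7.2,0,0,0,0,0,0],
  [7.2,0,0,0,0,0,0],
  [7.2,0,0,0,0,0,0],
  [7.2,0,0,0,0,0,0],
  [7.2,0,0,0,0,0,0],
  [7.2,0,0,0,0,0,0],
  [7.2,0,0,0,0,0,0],
  [7.2,0,0,0,0,0,0],
  [7.2,0,0,0,0,0,0],
  [7.2,0,0,0,0,0,0],
  [0,0,0,0,0,0,0],
  [0,0,0,0,0,0,0],
])

```text
clock: 3.1
eef_pos: [560.1, 137.9, 231.2]
tcp_rot: [-2.585, 1.57, -2.491]
contact_force: [0.5, 0.2, 0.5]
opening: -0.002
```

```bash
python3 - <<'E'
from h import *
s=r.sense(); print(s)
R=Ro.from_euler('xyz',s["tcp_rot"]).as_matrix(); print(R.round(3),np.degrees(np.arctan2(R[1,2],R[0,2])))
t=np.array([560.3,138,100]); print((R.T@(t-s["eef_pos"])).round(1))
for n in("scene","top"):
    p,d=r.grab_frame(n); cv2.imwrite(f"pics/{n}1.png",p[...,::-1])
E
```

```text
{'clock': 3.1, 'qpos': array([ 2.38911087e-01,  2.78990300e-01,  1.73843159e+00, -1.91012461e-04,
        1.12456490e+00,  1.44306887e-01]), 'qvel': array([ 0.00440413,  0.00169979, -0.00613509,  0.00050816,  0.00048103,
       -0.00020873]), 'joint_efforts': array([-2.97245092e-02, -5.45321524e+01, -3.35556328e+01, -4.08668813e-03,
        5.45560877e-03,  2.73139821e-01]), 'eef_pos': array([560.13169809, 137.91036774, 231.17183729]), 'tcp_rot': array([-2.58522278,  1.57036617, -2.49053612]), 'contact_force': array([0.48331172, 0.19610682, 0.46823705]), 'wrist_torque': array([-0.03657304, -0.04846686, -0.00674423]), 'opening': -0.001666708216716613}
[[-0.    -0.095  0.996]
 [-0.     0.996  0.095]
 [-1.    -0.    -0.   ]] 5.425144161642674
[1.312e+02 1.000e-01 2.000e-01]
```

View pics/scene1.png

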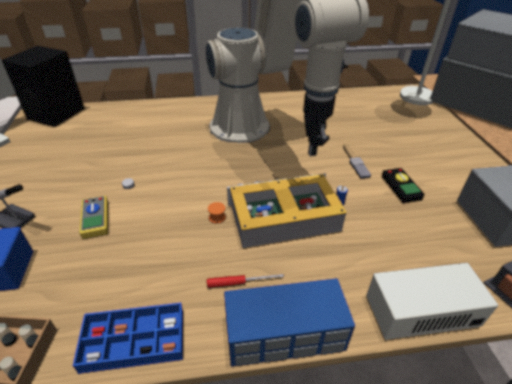

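View pics/top1.png

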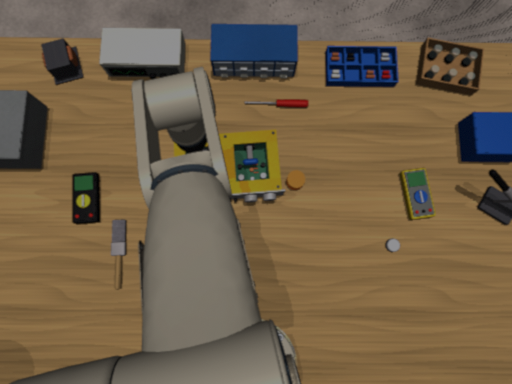

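The scene view shows the closed fingertips at about (312,152) px, above the red window. Everything else looks unmoved. I'll lower to 16 mm above the guard and check again.

Call:
jog_arm([
  [0,0,0,1,0,0,0],
  [0,0,0,2,0,0,0],
  [0,0,0,2,0,0,0],
  [0,0,0,2,0,0,0],
  [0,0,0,2,0,0,0],
  [0,0,0,2,0,0,0],
  [0,0,0,1,0,0,0],
  [0,0,0,0.5,0,0,0],
  [0,0,0,0.5,0,0,0],
  [0,0,0,0,0,0,0],
  [0,0,0,0,0,0,0],
])

```text
clock: 4.3
eef_pos: [560.9, 138.7, 101.9]
tcp_rot: [0.121, 1.57, 0.212]
contact_force: [-0.2, 0.6, -0.0]
opening: -0.001
```

```bash
python3 - <<'E'
from h import *
s=r.sense(); print(s["eef_pos"],s["contact_force"],s["clock"])
K,P,R=cam("scene")
for q in([*s["eef_pos"]],[560,138,63]):
    c=K@(R.T@(np.array(q)-P)); print(c[:2]/c[2])
p,d=r.grab_frame("scene"); cv2.imwrite("pics/scene2.png",cv2.resize(p[110:250,220:370,::-1],None,fx=4,fy=4,interpolation=cv2.INTER_CUBIC))
E
```

```text
[560.906694   138.68819619 101.89254947] [-0.21713036  0.58758156 -0.01522487] 4.3
[306.80177707 191.51030552]
[305.17395632 201.20324065]
```

View pics/scene2.png

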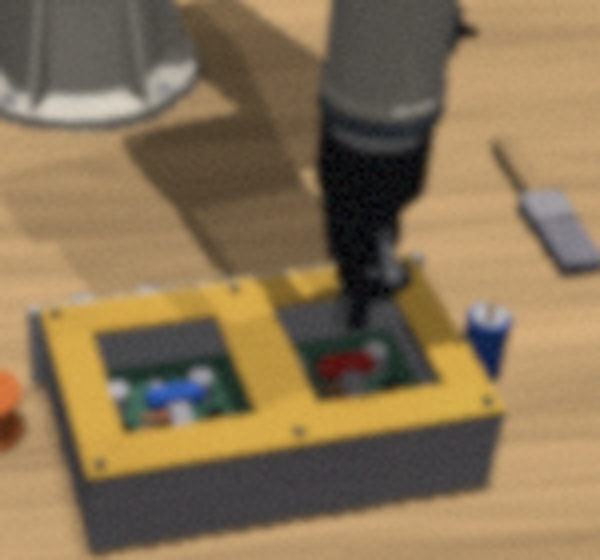

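The fingertip shows at about (309,191) px, against a predicted (307,191.5), and the bar is at about (306,200). I'll use depth to check the gripper's width near the tips against the window.

```bash
python3 - <<'E'
from h import *
p,d=r.grab_frame("scene"); s=r.sense()
C=cloud("scene",d); tc=s["eef_pos"]; a=np.radians(5.1)
A=np.array([[np.cos(a),np.sin(a)],[-np.sin(a),np.cos(a)]])
q=C-tc; L=q[...,:2]@A.T
ok=(d>0)&(q[...,2]>-12)&(q[...,2]<140)&(np.hypot(L[...,0],L[...,1])<90)&(C[...,2]>92)
for lo in range(-10,120,8):
    m=ok&(q[...,2]>=lo)&(q[...,2]<lo+8)
    if m.sum(): print(lo,m.sum(),"x",L[m][:,0].min().round(),L[m][:,0].max().round(),"y",L[m][:,1].min().round(),L[m][:,1].max().round())
m=ok&(q[...,2]<40)
v,u=np.nonzero(m)
for i in range(len(v)): print(u[i],v[i],L[v[i],u[i]].round(),q[v[i],u[i],2].round(),p[v[i],u[i]]) if i%3==0 else 0
cv2.imwrite("pics/s3.png",cv2.resize(p[150:210,280:345,::-1],None,fx=9,fy=9,interpolation=cv2.INTER_NEAREST).astype(float).__mul__(1.8).clip(0,255).astype(np.uint8))
E
```

```text
-2 7 x -2.0 11.0 y -9.0 8.0
6 15 x -2.0 16.0 y -9.0 12.0
14 18 x -4.0 16.0 y -10.0 9.0
22 18 x -1.0 17.0 y -8.0 8.0
30 9 x -10.0 15.0 y -10.0 7.0
38 6 x -22.0 15.0 y -10.0 5.0
46 34 x -28.0 35.0 y -13.0 12.0
54 19 x -43.0 42.0 y -11.0 11.0
62 41 x -44.0 49.0 y -15.0 13.0
70 37 x -45.0 54.0 y -16.0 8.0
78 43 x -56.0 62.0 y -15.0 17.0
86 61 x -45.0 63.0 y -16.0 15.0
94 58 x -14.0 60.0 y -18.0 11.0
102 50 x -13.0 47.0 y -18.0 10.0
110 34 x 11.0 43.0 y -10.0 11.0
118 23 x 27.0 39.0 y -10.0 11.0
304 180 [-10.  -9.] 37.0 [110  89  44]
305 183 [-1. -9.] 33.0 [51 43 38]
306 184 [  9. -10.] 37.0 [44 42 43]
307 185 [ 7. -5.] 31.0 [30 29 31]
307 186 [ 8. -5.] 28.0 [33 36 36]
312 186 [15.  7.] 32.0 [43 44 46]
307 187 [ 7. -4.] 24.0 [31 30 31]
310 187 [15.  1.] 29.0 [23 22 23]
305 188 [ 4. -9.] 18.0 [54 55 55]
308 188 [15. -5.] 27.0 [17 15 13]
311 188 [15.  4.] 25.0 [33 33 36]
305 189 [ 6. -9.] 16.0 [55 56 55]
308 189 [15. -4.] 23.0 [17 16 19]
311 189 [16.  4.] 22.0 [35 35 38]
305 190 [ 6. -9.] 12.0 [57 57 59]
308 190 [15. -4.] 19.0 [15 17 22]
311 190 [16.  5.] 18.0 [38 40 42]
306 191 [ 6. -5.] 8.0 [49 49 51]
309 191 [11.  2.] 11.0 [23 25 24]
312 191 [ 8. 12.] 6.0 [55 56 56]
308 192 [13. -2.] 9.0 [34 39 37]
311 192 [11.  8.] 6.0 [43 52 49]
308 193 [7. 1.] 0.0 [37 48 42]
```

View pics/s3.png

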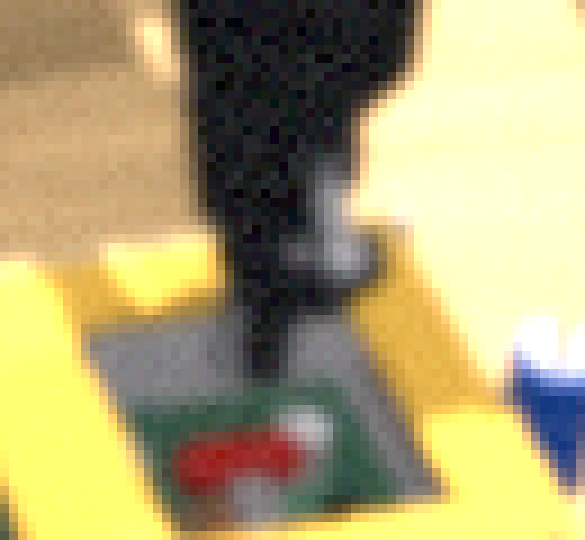

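Within 36 mm of the tips the gripper is at most ±16 mm wide. The knuckles reach ±63 mm, but only about 78 mm up, so they stay above the guard. Going in.

Call:
jog_arm([
  [0,0,0,0.5,0,0,0],
  [0,0,0,1,0,0,0],
  [0,0,0,0.8,0,0,0],
  [0,0,0,0.5,0,0,0],
  [0,0,0,0.3,0,0,0],
  [0,0,0,0.3,0,0,0],
  [0,0,0,0.3,0,0,0],
  [0,0,0,0.3,0,0,0],
  [0,0,0,0.3,0,0,0],
  [0,0,0,0,0,0,0],
  [0,0,0,0,0,0,0],
])

```text
clock: 5.5
eef_pos: [560.5, 138.6, 58.3]
tcp_rot: [-3.029, 1.571, -2.938]
contact_force: [-2.9, -0.5, 4.4]
opening: -0.002
```

Call:
jog_arm([
  [0,0,0,0.2,0,0,0],
  [0,0,0,0.2,0,0,0],
  [0,0,0,0,0,0,0],
  [0,0,0,0,0,0,0],
])

```text
clock: 5.9
eef_pos: [560.5, 138.6, 54.5]
tcp_rot: [0.39, 1.571, 0.482]
contact_force: [-3.8, -0.9, 4.6]
opening: 0.004
```

Call:
jog_arm([
  [0,0,0,0.2,0,0,0],
  [0,0,0,0.1,0,0,0],
  [0,0,0,0,0,0,0],
  [0,0,0,0,0,0,0],
])

```text
clock: 6.3
eef_pos: [560.6, 138.6, 51.5]
tcp_rot: [0.153, 1.571, 0.245]
contact_force: [-3.7, 0.1, 5.3]
opening: -0.002
```

```bash
python3 - <<'E'
from h import *
s=r.sense(); print(s["eef_pos"],s["contact_force"],s["clock"])
p,d=r.grab_frame("scene")
cv2.imwrite("pics/s4.png",cv2.resize(p[150:215,275:345,::-1],None,fx=8,fy=8,interpolation=cv2.INTER_CUBIC).astype(float).__mul__(1.8).clip(0,255).astype(np.uint8))
E
```

```text
[560.61947778 138.60422075  51.52847939] [-3.69756863  0.07440967  5.26845353] 6.3
```

View pics/s4.png

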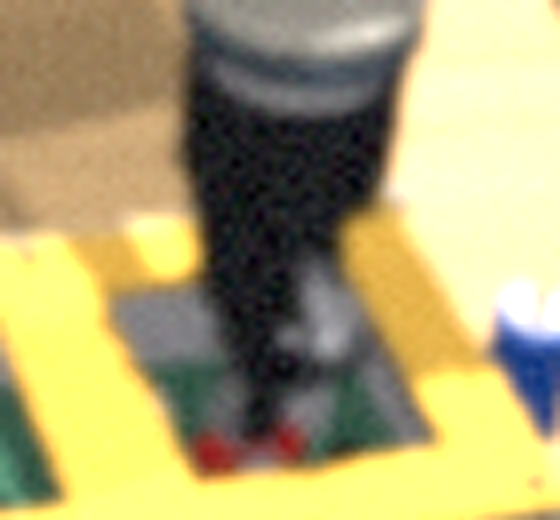

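The fingers are on the middle of the red bar, at about (307,205) px, and it's been pressed down. I'll creep on until the force shows the stop.

Call:
jog_arm([
  [0,0,0,0.1,0,0,0],
  [0,0,0,0.1,0,0,0],
  [0,0,0,0,0,0,0],
  [0,0,0,0,0,0,0],
])

```text
clock: 6.75
eef_pos: [560.7, 138.7, 49.9]
tcp_rot: [0.149, 1.57, 0.241]
contact_force: [-4.3, 0.2, 8.4]
opening: -0.004
```

Call:
jog_arm([
  [0,0,0,0.1,0,0,0],
  [0,0,0,0,0,0,0],
  [0,0,0,0,0,0,0],
])

```text
clock: 7.05
eef_pos: [560.7, 138.7, 49.6]
tcp_rot: [0.197, 1.57, 0.289]
contact_force: [-7.8, -0.6, 17.3]
opening: 0.003
```

The tip height has stalled at 49.6 mm and the force jumped to 17 N, so the lever is on its stop. Now I'll hold.

Call:
jog_arm([
  [0,0,0,0,0,0,0],
  [0,0,0,0,0,0,0],
  [0,0,0,0,0,0,0],
  [0,0,0,0,0,0,0],
  [0,0,0,0,0,0,0],
  [0,0,0,0,0,0,0],
  [0,0,0,0,0,0,0],
  [0,0,0,0,0,0,0],
  [0,0,0,0,0,0,0],
  [0,0,0,0,0,0,0],
  [0,0,0,0,0,0,0],
  [0,0,0,0,0,0,0],
  [0,0,0,0,0,0,0],
  [0,0,0,0,0,0,0],
  [0,0,0,0,0,0,0],
])

```text
clock: 8.55
eef_pos: [560.7, 138.7, 49.6]
tcp_rot: [0.207, 1.57, 0.298]
contact_force: [-7.1, -0.5, 16.7]
opening: 0.0
```

Call:
jog_arm([
  [0,0,0,0,0,0,0],
  [0,0,0,0,0,0,0],
  [0,0,0,0,0,0,0],
  [0,0,0,0,0,0,0],
  [0,0,0,0,0,0,0],
  [0,0,0,0,0,0,0],
  [0,0,0,0,0,0,0],
  [0,0,0,0,0,0,0],
  [0,0,0,0,0,0,0],
  [0,0,0,0,0,0,0],
  [0,0,0,0,0,0,0],
  [0,0,0,0,0,0,0],
  [0,0,0,0,0,0,0],
  [0,0,0,0,0,0,0],
  [0,0,0,0,0,0,0],
])

```text
clock: 10.05
eef_pos: [560.7, 138.7, 49.6]
tcp_rot: [0.18, 1.57, 0.271]
contact_force: [-6.8, -1.0, 17.8]
opening: -0.001
```

The lever was held for 3 s. Coming out, slowly until clear of the bar.

Call:
jog_arm([
  [0,0,0,-0.4,0,0,0],
  [0,0,0,-0.4,0,0,0],
  [0,0,0,-0.4,0,0,0],
  [0,0,0,-0.4,0,0,0],
  [0,0,0,-0.5,0,0,0],
  [0,0,0,-0.6,0,0,0],
  [0,0,0,-1,0,0,0],
  [0,0,0,-1.5,0,0,0],
  [0,0,0,-2,0,0,0],
  [0,0,0,-2,0,0,0],
  [0,0,0,-2,0,0,0],
  [0,0,0,-2,0,0,0],
  [0,0,0,-2,0,0,0],
  [0,0,0,-1,0,0,0],
  [0,0,0,0,0,0,0],
  [0,0,0,0,0,0,0],
])

```text
clock: 11.65
eef_pos: [560.1, 138.5, 210.0]
tcp_rot: [-3.059, 1.57, -2.967]
contact_force: [-0.7, 0.1, 0.8]
opening: -0.0
```

```bash
python3 - <<'E'
from h import *
s=r.sense(); print(s["eef_pos"],s["contact_force"],s["clock"],np.abs(s["qvel"]).max())
p,d=r.grab_frame("scene"); C=cloud("scene",d); C0=cloud("scene",np.load("pics/scene.npz")["d"])
hsv=cv2.cvtColor(p,cv2.COLOR_RGB2HSV); red=((hsv[...,0]<6)|(hsv[...,0]>174))&(hsv[...,1]>150)&(hsv[...,2]>80)
b=np.zeros(red.shape,bool); b[190:212,290:330]=1; m=red&b
v,u=np.nonzero(m); print("red",m.sum(),u.mean(),v.mean(),np.median(C[m],0))
cv2.imwrite("pics/s5.png",p[...,::-1])
E
```

```text
[560.1221694  138.52434143 210.00079817] [-0.71990972  0.07547017  0.76281089] 11.65 0.01569297428253823
red 30 306.6333333333333 200.23333333333332 [565.18221587 141.34179796  70.3726985 ]
```

View pics/s5.png

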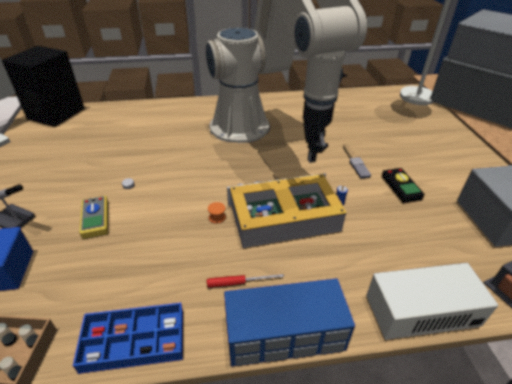

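The fingers are clear at (315,155) px. The red bar is back at (306.6,200.2) px with its visible surface at z ≈ 70 mm, as at the start, and the other things are where they were. Handing in.

```bash
python3 -c "
from rig import r
print(r.sign_off())"
```

```text
the job is handed in; nothing more can be done
None
```

I pressed the red lever down onto its stop, held it there for about 3 s, then came straight back out and handed in the job at about 12 s of the 35 s allowed. I reached through the left (+y) window with the fingers closed.

- **Press:** the tip stalled at 49.6 mm, about 22 mm below the bar's resting top. The upward force was steady at 17–18 N, compared with about 6 N from the spring alone. There was also about 7 N sideways on the tool during the hold. I took this to come from the bar, because the fingers are at most ±16 mm wide near the tips and had wide clearance in the window.
- **After coming out:** the red bar measured z ≈ 70 mm on its visible surface, the same as at the start. The force on the tool was back to about 1 N, which is within its noise. The blue lever and the other things looked unmoved in the last scene picture; I judged those by eye and did not measure them again.
- **Disagreements:** the two cameras differed by about 4 mm in x on the bar's position, so I used the mean. The fingertip appeared about 2 px to the right of where I predicted it, and I left that uncorrected because it was well within the clearances.

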